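# Seat a tube block on the bench mixer and snap its toggle clamp shut

### The arm

A 7-joint arm with a two-finger parallel gripper is mounted at the origin on a cart in front of the work surface, level with it; the furniture and walls round the work are solid. World frame = base frame: x ahead of the robot, y to its left, z up, the work surface at z = 0. Lengths are in mm, angles in rad, forces in N, time in s.
With the tool pointing down it reaches from about 400 to 900 mm from the base axis. Payload 5.5 kg.
Tool frame: the origin (TCP) lies on the centre line of the jaws, within the pads' length; the fingertips stand 19 mm ahead of it and the grasp point (between the pads) is the TCP (robot.tips_ahead is the distance from the TCP to the fingertips, in mm); z points along the fingers, y is the line along which they close (so a half turn about z gives the same grasp; the last joint's range is limited). The gripper opens to 92 mm and grips with 3 to 60 N. Pads are 19 mm wide; open, the fingers measure 130 mm over their backs; the gripper's body (75 mm by 190 mm) begins 47 mm behind the grasp point.
Start: joints at [-0.878, 0.501, -0.427, 1.55, 0.221, 1.138, -0.21], TCP at [270.812, 590.898, 245.729] pointing down, gripper open.
Joint ranges: [-2.88, 2.88], [-0.31, 2.03], [-1.54, 1.56], [0.2, 2.42], [-1.41, 4.55], [0.19, 2.02], [-2.57, 2.57]. Speed limits (rad/s): [2.57, 2.57, 3.14, 3.14, 3.14, 3.14, 3.14].

### API

Orientations are given as [roll, pitch, yaw] about the fixed x, y, z axes, in that order (R = Rz(yaw) Ry(pitch) Rx(roll)).
In Python, from workcell import robot, optics gives the robot as it stands. The module is installed in compiled form; this text tells all that it offers.
- The arm moves only by the tool send_rows, never from a script. Its argument "plan" is one flat list of numbers, 6 for each row, row after row: the shift along the tool's x, y, z as a fraction of full scale, then the turn, a rotation vector about the tool's x, y, z as a fraction of full scale. A call has 1 to 12 rows; each row is the pose to reach, as a shift and turn from the pose commanded when the call began, along the tool's axes at that moment; what a row does not reach only later rows make up. Full scale, the value 1, is 0.1 m for a shift and 45 degrees for a turn. A row lasts 1/12 s, in which the tool goes at most 41.7 mm and 7.16 degrees, less where a joint would pass 70% of its speed; a pose out of reach is approached as far as the arm can. A call with a number of a shift or a turn outside -1 to 1 is refused whole. A call with a gripper value outside its range is refused whole. "hand" is the opening, from -1 (shut) to 1 (fully open), set as the call begins (left out, the last holds). The fingers move at their own pace and stop on an object; the grip force is fixed at half the most. Time passes only in rows, so rows that repeat a pose let the fingers close. It gives the time, the measured TCP pose, the force, the opening and the grip force at its end, in the units of the state.
- robot.get_state(): the state, without advancing time (a new reading comes with each control period).
- optics.snapshot(name): name is "side" or "top" or "wrist"; returns a dict with "color" (384x512x3 uint8, red, green, blue), "depth" (384x512 float32, mm along the optical axis (not along the pixel's ray), 0 where there is no reading), "fx", "fy", "cx", "cy" (pixels), "R" (3x3) and "t" (3): a world point X has camera coordinates R X + t; the wrist camera has in their place "hand_eye" (4x4, takes a point from camera to tool coordinates, whose origin is the TCP and whose axes are the flange's). Camera axes: x right, y down, z forward; pixel columns grow to the right and rows downward; lengths in mm; the calibration is good to about 2 mm. A picture is of the moment at which its call begins: read the wrist's pose just before it.
- robot.hand_in(): hands the job in; it is judged then, once.
The state is a dict: "t": time; "joints": joint angles; "joint_velocities": joint speeds; "joint_efforts": joint torques, N m; "tcp_pos": TCP position; "orientation": TCP orientation; "ft_force": force on the tool from outside, world axes, zero at the start; "torque": the same for the moment, N m; "finger_gap": finger opening in mm; "grip_force": force on a finger pad.
Only numpy, scipy, OpenCV 4.12 (cv2) and the standard library are available. Lean on these libraries where they do the work, as an engineer would, in place of code of your own. Each camera call takes 0.05 s, during which the arm holds its last target. There are 200 camera calls.

### The job

Get the bench mixer ready to run: with the fingertips, push the green tube block on its platform along the guide rails until it is fully home against the end stop. Then push the toggle clamp's black handle over and down, past its dead point, until it snaps into lock with its pad pressing on the tubes, and take the hand away. Push only: do not lift the block, and leave the things standing round about where they are.

Things in the scene. Friction and masses are not known exactly. Their poses are not given: they have to be found in the camera images.
- mixer: white bench mixer fixed to the worktop, 250 deep x 180 mm wide, sloping console (under 75 mm high) on its front (-x) side. Origin: on the worktop under its middle; +x to its back, +y to its left. Its steel platform (196 x 150 mm) is 80 mm up. Two rails along x, 10 mm high, 55 mm apart, are centred on y=+30; a stop 18 mm high closes their back end, face at x=+83; open in front. The clamp stands right of them
- tube_block: green foam block with capped tubes, 52 wide, 116 long, 26 mm high (caps to 32), about 0.12 kg, standing loose between the rails, long side along the mixer's x. Origin: centre of its underside; its own y axis is its long axis. Starts 30 to 55 mm short of home; slides to the back (mixer +x) when pushed on its front end face, which is 58 mm from the origin
- block_home (a point): point on the mixer's platform where the block's origin lies when it is home against the stop: mixer (25, 30, 80) mm; axes as the mixer's
- clamp_handle (a joint): turn of the clamp's handle against its pad arm: 0 open, grows as the handle is pushed; dead point about 1.57 rad, locked at its stop at about 1.73 rad. Up to the dead point it springs back open when let go; beyond, it snaps to the stop and stays. Takes up to about 4 N at the grip; below 15 N on the stop does no harm
- handle_tip (a point): on the handle's mid-plane, 8 mm short of the end of its black grip (20 wide, 13 thick, 56 mm long). In the mixer's frame it stays in the plane x=+40 and goes from (y -94, z 205) open by (-134, 182) to (-152, 126) locked, 98 mm from the handle's pivot, which rises from (-50, 118) to (-54, 130). Push on the face turned left (+y) and up: first rightward, then down
- clamp_foot: rubber pad under the end of the clamp's arm (40 x 30 mm), sprung; open it hangs about 38 mm above the tubes' level, over the rails at mixer x=+40, the top of its screw at about z 195 mm. Locked, it presses on the tube caps with about 12 N. Origin: 22 mm above the middle of the pad's underside
- reagent_5: white reagent bottle with screw cap, 60 mm across, 115 mm tall, beside the mixer; origin under its centre; leave alone
- reagent_2: brown reagent bottle with screw cap, 45 mm across, 78 mm tall, beside the mixer; origin under its centre; leave alone
- beaker: empty glass beaker, 53 mm across, 67 mm tall, beside the mixer; origin under its centre; leave alone
- tape_roll: roll of label tape lying flat by the mixer's front right corner, 62 mm across, 18 mm high; leave alone
- marker_black: marker pen lying on the worktop, 135 mm long; leave alone
- tweezers: steel tweezers lying on the worktop, 125 mm long; leave alone
- tip_box: pipette-tip box with clear lid, 76 x 118 x 73 mm high, on the worktop at the right; leave alone
- photometer: white bench photometer, 194 x 190 x 93 mm high, at the right; leave alone
Not all that is in view belongs to the job. Of the things that look like the tube_block, the middle-sized one is meant.

How it is judged (in metres and radians):
On the way, in this order (a step that is already met when the one before it is completed fails the run):
1. the tube block is pushed fully home against the stop while the clamp is still open (x of tube_block in the frame of block_home between -0.003 and 0.003 m and z of tube_block in the frame of block_home below 0.004 m and value of joint clamp_handle below 1.2 rad), for 0.2 s.
2. the clamp is past its dead point and presses on the block, which is still home (x of tube_block in the frame of block_home between -0.003 and 0.003 m and z of tube_block in the frame of block_home below 0.004 m and value of joint clamp_handle above 1.66 rad and contact force between clamp_foot and tube_block above 6 N), for 0.2 s.
At the end, for the whole second after the job is handed in: The block's origin is within 3 mm of home along the rails and flat on the platform (within 4 mm), the handle is locked past its dead point (over 1.66 rad), the pad presses on the block with more than 6 N, and all is at rest (all of step 2 and linear speed of tube_block below 0.01 m/s); the robot touches nothing.
It fails at once if the tube block is lifted more than 8 mm or tipped (z of tube_block in the frame of block_home above 0.008 m or angle between tube_block's own z axis and vertical above 0.15 rad).
It fails at once if one of the things standing or lying round about is moved or lifted by more than 20 mm (distance of any of reagent_5, reagent_2, beaker, tape_roll, marker_black, tweezers, tip_box, photometer from where it was at the start of the episode above 0.02 m).
It also fails if it takes over 51 s, if anything falls off the work surface, if the arm or the gripper's body presses on something with over 40 N, if the wrist force passes 120 N, or if a joint passes its speed limit or range.

## Working session

There is one attempt and no reset: what is moved stays moved. The work goes in short steps, Python scripts to look and compute and a tool call to move; the robot and the scene stay as the last step left them, time stands still between calls to the robot, and variables do not carry over. Pictures are saved under pics/ and viewed, at most 10 in all, crops included, and the job is handed in when it is done.

Besides the shell and the picture viewer there is one more tool, called after "Call:" by a JSON object that holds its "fn" and its "kwargs", one argument or row to a line. send_rows: Moves the arm, as the interface text tells. Shift numbers are shares of 0.1 m and turn numbers shares of 45 degrees, none past 1 either way. Its arguments: {"type":"object","properties":{"plan":{"type":"array","items":{"type":"number"}},"hand":{"type":"number"}},"required":["plan"]}

```bash
mkdir -p pics
python3 - <<'E'
from workcell import robot, optics
import cv2, numpy as np
s=robot.get_state()
for k in("t","tcp_pos","orientation","ft_force","finger_gap"):print(k,s[k])
ims=[]
for n in("top","side"):
    d=optics.snapshot(n); np.savez(f"{n}0.npz",**d)
    cv2.imwrite(f"pics/{n}0.png",d["color"][:,:,::-1])
    print(n,d["fx"],d["cx"],d["cy"],np.round(d["R"],3).tolist(),d["t"])
E
```

```text
t 0.0
tcp_pos [270.61504854 590.25604383 244.6645838 ]
orientation [-3.13964393e+00 -5.74548236e-05  2.71183759e+00]
ft_force [-0.28468399  0.36426469  0.47568995]
finger_gap 91.8792995397589
top 406.3472142069276 255.32074674739337 192.94776065574314 [[-0.012, -1.0, -0.009], [-0.98, 0.013, -0.199], [0.199, 0.007, -0.98]] [  57.8349068   513.24739658 1272.37483503]
side 404.3218737882282 253.9525492130318 188.1584707688716 [[-0.759, 0.651, 0.015], [0.497, 0.595, -0.631], [-0.42, -0.471, -0.775]] [ 353.7079335  -188.20521278 1614.82726899]
```

View pics/top0.png

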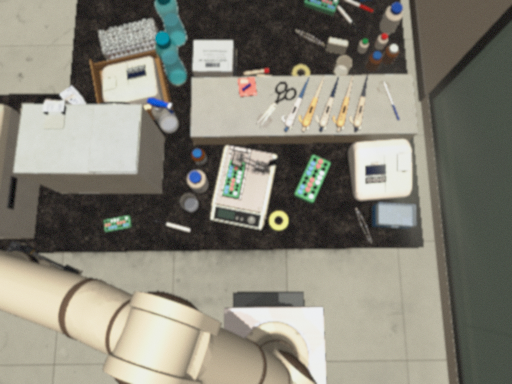

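View pics/side0.png

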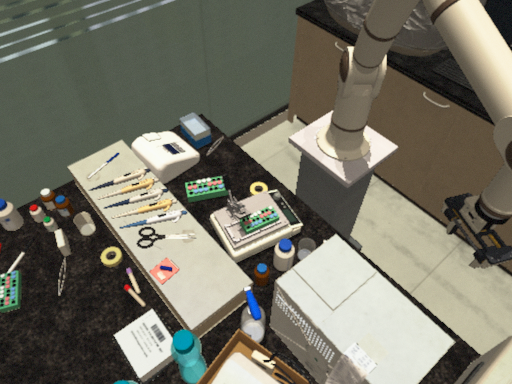

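Top view: mixer centred near (243,187), block on it at (234,178), clamp at about (262,160). Side view: mixer near (255,220). Next I zoom in and measure its pose.

```bash
cat > h.py <<'E'
import numpy as np, cv2
def load(n): return dict(np.load(n))
def cloud(d):
    v,u=np.indices(d["depth"].shape); z=d["depth"]
    c=np.stack([(u-d["cx"])/d["fx"]*z,(v-d["cy"])/d["fy"]*z,z],-1)
    return (c-d["t"])@d["R"]   # world = R^T(c-t)
def ray(d,u,v,h):
    r=np.array([(u-d["cx"])/d["fx"],(v-d["cy"])/d["fy"],1])@d["R"]; o=-d["t"]@d["R"]
    return o+r*(h-o[2])/r[2]
E
python3 - <<'E'
from h import *
a=load("top0.npz");b=load("side0.npz")
A=a["color"][135:240,180:300];B=b["color"][180:265,200:310]
A=cv2.resize(A,(480,420),interpolation=2);B=cv2.resize(B,(544,420),interpolation=2)
cv2.imwrite("pics/z0.png",np.hstack([A[:,:,::-1],cv2.resize(B,(320,247))[:,:,::-1] if 0 else B[:,:310,::-1]]))
P=cloud(a)
# platform plane level: z in 70..90, in mixer neighbourhood
w=P[135:240,205:282]; z=w[...,2]
print(np.histogram(z,bins=np.arange(-10,230,10)))
m=((z>72)&(z<90)); pts=w[m][:,:2].astype(np.float32)
print(m.sum(), np.median(z[m]), cv2.minAreaRect(pts))
m=((z>20)&(z<230)); print(cv2.minAreaRect(w[m][:,:2].astype(np.float32)))
hsv=cv2.cvtColor(a["color"],cv2.COLOR_RGB2HSV)
g=cv2.inRange(hsv,(45,80,40),(90,255,255)); 
n,l,st,c=cv2.connectedComponentsWithStats(cv2.morphologyEx(g,cv2.MORPH_CLOSE,np.ones((5,5))))
for i in range(1,n):
    if st[i,4]>60:
        q=P[l==i]; print(c[i],st[i,4],np.median(q,0).round(), cv2.minAreaRect(q[:,:2].astype(np.float32)))
E
```

```text
(array([1356, 1745,  196,  119,   99,  346,  919,  279,  766, 1091,  181,
        414,  192,   24,   61,   22,   63,   61,   40,   30,   16,   18,
         19]), array([-10,   0,  10,  20,  30,  40,  50,  60,  70,  80,  90, 100, 110,
       120, 130, 140, 150, 160, 170, 180, 190, 200, 210, 220]))
1832 80.68541816006652 ((576.7451171875, 90.06636047363281), (250.505615234375, 254.10438537597656), 89.8122787475586)
((551.9421997070312, 92.4782943725586), (259.8303527832031, 304.1037292480469), 89.90863037109375)
[170.19089574  27.95007342] 681 [1080.  321.  197.] ((754.8698120117188, 245.21690368652344), (1082.318115234375, 99.44232940673828), 16.635517120361328)
[320.86346863   5.49446494] 271 [1219. -196.   24.] ((771.1076049804688, -53.107452392578125), (124.28461456298828, 1051.173583984375), 72.83269500732422)
[175.79827089  72.79827089] 347 [930. 316.  72.] ((618.9134521484375, 175.31915283203125), (780.24853515625, 65.174072265625), 24.5836181640625)
[310.740638   179.05963939] 721 [ 565. -133.   34.] ((442.72271728515625, -80.80378723144531), (76.29922485351562, 453.1855163574219), 64.4363021850586)
[231.47761194 183.960199  ] 201 [525. 127. 106.] ((546.1242065429688, 119.2786865234375), (47.27151107788086, 104.41332244873047), 78.54891967773438)
[119.29113924 224.92405063] 158 [415. 499.  19.] ((361.34173583984375, 293.270263671875), (543.5305786132812, 69.79114532470703), 73.47654724121094)
```

View pics/z0.png

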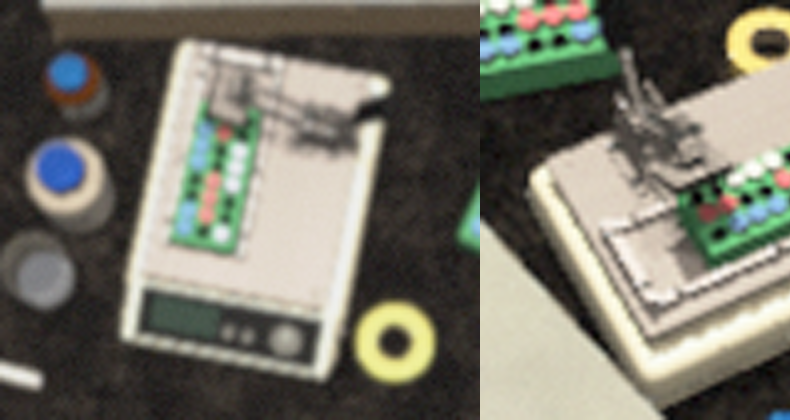

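The zoomed views show rails with a stop at the back left, the clamp at back right with its handle up (crop ~(370,105)), and the mixer yawed about −11°. I'll check obstacle heights and clean the pose estimate.

Run:
```python
from h import *
from workcell import optics
d=optics.snapshot("wrist"); print("he",np.round(d["hand_eye"],2).tolist(),d["fx"],d["cx"],d["cy"])
for n in("top0.npz","side0.npz"):
    a=load(n);P=cloud(a);z=a["depth"]
    sm=(cv2.dilate(z,np.ones((3,3)))-cv2.erode(z,np.ones((3,3))))<15
    X,Y,Z=P[...,0],P[...,1],P[...,2]
    m=sm&(Z>77)&(Z<85)&(abs(X-560)<200)&(abs(Y-90)<150)
    k,l,st,_=cv2.connectedComponentsWithStats(m.astype(np.uint8)); i=1+st[1:,4].argmax()
    q=P[(l==i)][:,:2].astype(np.float32); print(n,"platform",len(q),cv2.minAreaRect(q),np.median(Z[l==i]))
    m=sm&(Z>98)&(Z<118)&(abs(X-540)<90)&(abs(Y-115)<60)
    hs=cv2.cvtColor(a["color"],cv2.COLOR_RGB2HSV)
    k,l,st,_=cv2.connectedComponentsWithStats(m.astype(np.uint8)); i=1+st[1:,4].argmax()
    q=P[(l==i)][:,:2].astype(np.float32); print("block",len(q),cv2.minAreaRect(q),np.median(Z[l==i]))
    for nm,x0,x1,y0,y1 in(("box",400,800,250,700),("shelf",690,950,-400,250)):
        s=sm&(X>x0)&(X<x1)&(Y>y0)&(Y<y1); zz=Z[s]; print(nm,np.percentile(zz,[50,90,98]).round(), "x,y range of high", [X[s&(Z>60)].min().round(),X[s&(Z>60)].max().round(),Y[s&(Z>60)].min().round(),Y[s&(Z>60)].max().round()])
a=load("top0.npz")
# crop-read corners: platform/case outer top corners (crop px/4 + offset) at z~75
for nm,u,v,h in(("case BL",185,42,75),("case BR",390,80,75),("case FL",128,335,45),("case FR",325,375,45),("stopL",205,48,98),("stopR",280,65,98),("blk FL",170,240,106),("blk FR",238,250,106),("handle",370,110,205)):
    print(nm,ray(a,180+u/4,135+v/4,h).round(1))
```

```text
he [[0.0, -0.96, -0.28, 77.43], [1.0, 0.0, -0.0, 0.89], [0.0, -0.28, 0.96, -139.56], [0.0, 0.0, 0.0, 1.0]] 300.72612455072914 256.79427911116034 187.5350952844977
top0.npz platform 851 ((533.721923828125, 91.8536376953125), (141.99713134765625, 137.28192138671875), 78.07864379882812) 80.56066556083175
block 402 ((550.9655151367188, 118.44039916992188), (45.60101318359375, 108.99093627929688), 77.80445098876953) 108.11738428874077
box [286. 293. 296.] x,y range of high [np.float64(527.0), np.float64(800.0), np.float64(250.0), np.float64(700.0)]
shelf [ 87.  96. 111.] x,y range of high [np.float64(699.0), np.float64(909.0), np.float64(-400.0), np.float64(250.0)]
side0.npz platform 792 ((731.3905639648438, 95.46426391601562), (288.29156494140625, 56.893924713134766), 89.96895599365234) 83.54395311182707
block 372 ((554.9500122070312, 123.51106262207031), (46.58063888549805, 109.82881164550781), 77.82225799560547) 106.10130484487328
box [287. 292. 304.] x,y range of high [np.float64(469.0), np.float64(800.0), np.float64(250.0), np.float64(700.0)]
shelf [ 85.  95. 107.] x,y range of high [np.float64(703.0), np.float64(907.0), np.float64(-400.0), np.float64(250.0)]
case BL [669.3 144.8  75. ]
case BR [634.5 -22.5  75. ]
case FL [432.  192.7  45. ]
case FR [397.5  33.8  45. ]
stopL [656.5 126.9  98. ]
stopR [641.3  66.6  98. ]
blk FL [497.8 153.6 106. ]
blk FR [489.1 100.5 106. ]
handle [572.8  -0.8 205. ]
```

Call:
{"fn": "send_rows", "kwargs": {
  "plan": [-0.3,-0.2,-0.4,0,0,0,-0.6,-0.5,-0.85,0,0,0,-0.8,-0.8,-0.85,0,0,0,-1,-1,-0.85,0,0,0,-1,-1,-0.85,0,0,0],
  "hand": -1
}}

```text
t: 0.57
tcp_pos: [324.4, 452.4, 332.5]
orientation: [-3.141, 0.005, 2.705]
ft_force: [0.0, 0.4, -0.4]
finger_gap: 63.2
grip_force: 0.0
```

Call:
{"fn": "send_rows", "kwargs": {
  "plan": [-0.25,-0.25,0,0,0,0,-0.5,-0.5,0,0,0,0,-0.75,-0.75,0,0,0,0,-1,-1,0,0,0,0]
}}

```text
t: 0.9
tcp_pos: [369.4, 324.0, 330.4]
orientation: [-3.141, -0.0, 2.712]
ft_force: [1.0, -0.3, -0.8]
finger_gap: 36.5
grip_force: 0.0
```

Call:
{"fn": "send_rows", "kwargs": {
  "plan": [-0.25,-0.2,0,0,0,0,-0.5,-0.4,0,0,0,0,-0.75,-0.6,0,0,0,0,-1,-0.7,0,0,0,0]
}}

```text
t: 1.23
tcp_pos: [431.0, 217.4, 330.6]
orientation: [-3.14, 0.0, 2.71]
ft_force: [0.2, 1.2, -0.4]
finger_gap: 9.9
grip_force: 0.0
```

Call:
{"fn": "send_rows", "kwargs": {
  "plan": [-0.25,-0.2,0,0,0,-0.1,-0.5,-0.4,0,0,0,-0.2,-0.75,-0.6,0,0,0,-0.28,-1,-0.67,0,0,0,-0.28,-1,-0.67,0,0,0,-0.28,-1,-0.67,0,0,0,-0.28]
}}

```text
t: 1.73
tcp_pos: [494.5, 116.4, 330.1]
orientation: [-3.141, -0.001, 2.928]
ft_force: [0.2, 1.0, 0.3]
finger_gap: 0.1
grip_force: 0.0
```

Run:
```python
from workcell import robot, optics
from h import *
s=robot.get_state(); print(s["t"],s["tcp_pos"],s["orientation"],s["ft_force"],s["finger_gap"])
d=optics.snapshot("wrist"); d["tcp"]=s["tcp_pos"];d["rpy"]=s["orientation"]; np.savez("w1.npz",**d)
cv2.imwrite("pics/w1.png",cv2.resize(d["color"][:,:,::-1],(800,600),interpolation=2))
```

```text
1.7333 [494.52219595 116.44828085 330.12859736] [-3.14113387e+00 -9.56328274e-04  2.92800342e+00] [0.16154716 0.98086717 0.29142077] 0.1051332846380193
```

View pics/w1.png

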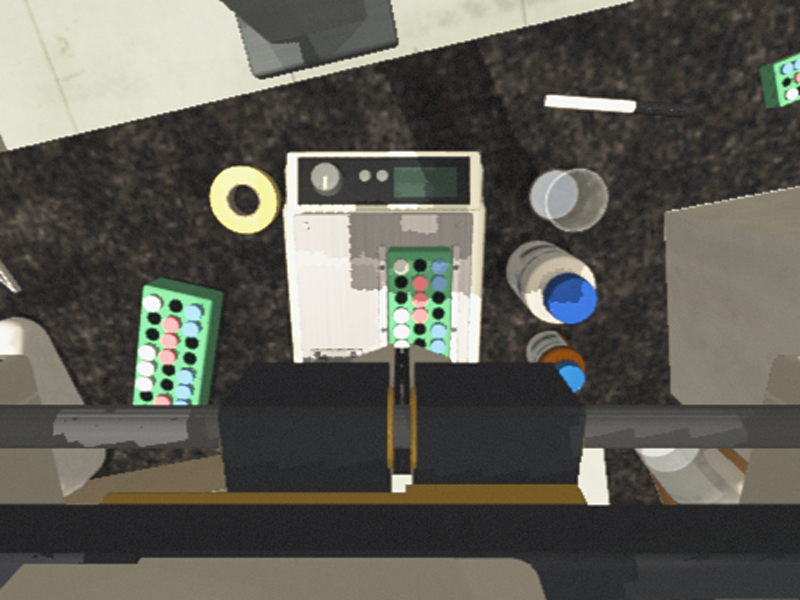

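The wrist view (upside-down relative to the mixer, front at top) shows the block's front edge at row ~249, cols 387–452 (of 800x600), the platform's front edge at row ~210, and rails beside the block. I'll turn these into world points.

```bash
cat >> h.py <<'E'
from scipy.spatial.transform import Rotation as Ro
def wcam(d):
    T=np.eye(4);T[:3,:3]=Ro.from_euler("xyz",d["rpy"]).as_matrix();T[:3,3]=d["tcp"]
    C=T@d["hand_eye"]; d["R"]=C[:3,:3].T; d["t"]=-C[:3,:3].T@C[:3,3]; return d
E
python3 - <<'E'
from h import *
d=wcam(load("w1.npz")); P=cloud(d)
k=.64
for nm,u,v,h in(("blk FR",387,249,106),("blk FL",452,249,106),("plat FR",293,211,80),("plat FL",475,211,80),("plat R back",300,355,80),("case FR",289,153,40),("case FL",480,153,40)):
    print(nm,ray(d,u*k,v*k,h).round(1), "depthZ",P[int(v*k)+3,int(u*k)].round())
z=d["depth"];sm=(cv2.dilate(z,np.ones((3,3)))-cv2.erode(z,np.ones((3,3))))<8
hs=cv2.cvtColor(d["color"],cv2.COLOR_RGB2HSV)
m=sm&(abs(P[...,2]-107)<10); m[:, :235]=0; m[:,300:]=0; m[235:]=0
q=P[m]; print("block top",len(q),np.median(q[:,2]),cv2.minAreaRect(q[:,:2].astype(np.float32)))
# platform sides: white level 76..84
M=(sm&(abs(P[...,2]-80)<4)).astype(np.uint8); M[235:]=0
n,l,st,c=cv2.connectedComponentsWithStats(M); i=1+st[1:,4].argmax(); q=P[l==i]
print("plat",st[i],np.median(q[:,2]),cv2.minAreaRect(q[:,:2].astype(np.float32)))
rows=[(np.where(l[r]==i)[0].min(),np.where(l[r]==i)[0].max(),r) for r in range(140,225,12)]
for a,b,r in rows: print(r,a,b,P[r,a].round(1),P[r,b].round(1))
E
```

```text
blk FR [486.2 107.3 106. ] depthZ [494. 104.  82.]
blk FL [497.  157.1 106. ] depthZ [504. 157.  88.]
plat FR [443.7  36.7  80. ] depthZ [447.  35.  80.]
plat FL [475.4 183.   80. ] depthZ [482. 185.  58.]
plat R back [568.9   7.5  80. ] depthZ [581.  -0.  60.]
case FR [396.9  37.2  40. ] depthZ [400.  37.  46.]
case FL [432.3 200.8  40. ] depthZ [436. 206.   1.]
block top 2006 107.01793851790103 ((535.9066772460938, 122.59039306640625), (48.57963943481445, 86.9804458618164), 77.45594024658203)
plat [ 188  137  114   94 5880] 80.64030208831075 ((525.1703491210938, 94.03814697265625), (146.58058166503906, 130.47457885742188), 78.03385925292969)
140 188 301 [449.9  35.9  81.2] [480.7 178.1  80.9]
152 189 300 [465.3  32.6  80.3] [495.5 174.   82. ]
164 190 300 [480.9  29.6  80.2] [511.8 171.6  79.5]
176 191 299 [496.9  26.5  80.5] [527.5 167.4  79.7]
188 191 299 [513.1  21.8  80.2] [543.8 164.5  80.5]
200 192 298 [529.7  18.7  80.8] [560.7 160.2  79.6]
212 193 298 [546.9  15.3  80.6] [577.5 157.1  80.6]
224 194 297 [564.3  12.   81.1] [594.9 152.6  80.5]
```

Call:
{"fn": "send_rows", "kwargs": {
  "plan": [0.15,0.08,0.3,0,0,0,0.3,0.15,0.6,0,0,0,0.3,0.15,0.9,0,0,0,0.3,0.15,1,0,0,0]
}}

```text
t: 2.12
tcp_pos: [463.7, 140.1, 227.0]
orientation: [-3.139, -0.006, 2.936]
ft_force: [-0.3, 0.1, -0.7]
finger_gap: 0.1
grip_force: 0.0
```

Call:
{"fn": "send_rows", "kwargs": {
  "plan": [0,0,0.3,0,0,0,0,0,0.6,0,0,0,0,0,0.9,0,0,0,0,0,1,0,0,0,0,0,1,0,0,0]
}}

```text
t: 2.53
tcp_pos: [466.0, 138.8, 128.9]
orientation: [-3.139, -0.005, 2.933]
ft_force: [-0.5, -0.6, -0.5]
finger_gap: 0.5
grip_force: 0.0
```

Run:
```python
from workcell import robot, optics
from h import *
s=robot.get_state(); p=s["tcp_pos"]; a=-12.2*np.pi/180; c,q=np.cos(a),np.sin(a)
print(s["t"],p,s["orientation"],s["ft_force"],"ex,ey",p[0]*c+p[1]*q,-p[0]*q+p[1]*c)
d=optics.snapshot("wrist"); d["tcp"]=s["tcp_pos"];d["rpy"]=s["orientation"]; np.savez("w2.npz",**d)
cv2.imwrite("pics/w2.png",d["color"][:,:,::-1])
```

```text
2.5333 [465.97222141 138.75148009 128.87834327] [-3.13929668 -0.00454801  2.93263078] [-0.48769268 -0.61085635 -0.45240969] ex,ey 426.1270272115079 234.08938683728266
```

View pics/w2.png

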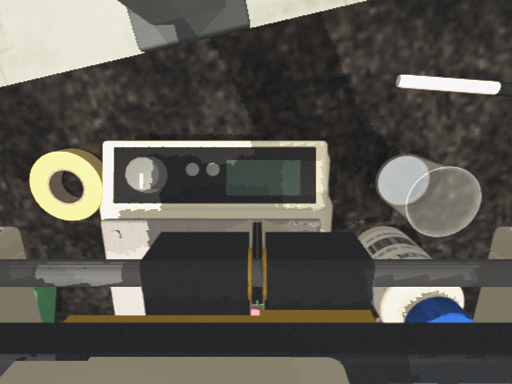

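The view shows the closed gripper hiding the block (only a pink cap visible at (256,311)). The black finger bodies span cols 142–375, so I'll check their real size from depth before going lower.

Run:
```python
from h import *
d=load("w2.npz");z=d["depth"];v,u=np.indices(z.shape)
c=np.stack([(u-d["cx"])/d["fx"]*z,(v-d["cy"])/d["fy"]*z,z,np.ones_like(z)],-1)@d["hand_eye"].T
for vv in(225,235,245,255,265,280,300,310,318,335):
    print(vv,[(uu,c[vv,uu,:3].round().astype(int).tolist()) for uu in(90,150,180,220,245,262,290,330,360)if z[vv,uu]>0])
```

```text
225 [(90, [-39, -159, 127]), (150, [-5, -71, 48]), (180, [-5, -51, 49]), (220, [-4, -24, 48]), (245, [11, -6, 12]), (262, [12, 4, 10]), (290, [-4, 23, 47]), (330, [-17, 58, 76]), (360, [-39, 100, 128])]
235 [(90, [-50, -162, 129]), (150, [-12, -72, 48]), (180, [37, -23, -55]), (220, [37, -10, -55]), (245, [37, -3, -55]), (262, [12, 4, -2]), (290, [37, 11, -54]), (330, [37, 23, -55]), (360, [-47, 99, 122])]
245 [(90, [-61, -164, 129]), (150, [-19, -73, 48]), (180, [37, -21, -62]), (220, [37, -10, -61]), (245, [37, -2, -61]), (262, [12, 3, -13]), (290, [37, 10, -62]), (330, [37, 22, -62]), (360, [37, 30, -62])]
255 [(90, [-71, -165, 127]), (150, [37, -27, -68]), (180, [37, -20, -67]), (220, [37, -9, -67]), (245, [37, -2, -68]), (262, [33, 3, -60]), (290, [37, 10, -67]), (330, [37, 21, -68]), (360, [37, 29, -67])]
265 [(90, [32, -47, -63]), (150, [37, -26, -72]), (180, [36, -19, -71]), (220, [37, -8, -72]), (245, [36, -2, -70]), (262, [32, 2, -63]), (290, [36, 10, -71]), (330, [36, 20, -70]), (360, [36, 28, -71])]
280 [(90, [28, -46, -66]), (150, [32, -27, -71]), (180, [32, -19, -71]), 
[... 251 characters left out ...]
(262, [-7, 3, -28]), (290, [26, 10, -71]), (330, [27, 20, -72]), (360, [26, 28, -71])]
310 [(90, [-136, -175, 128]), (150, [22, -28, -71]), (180, [22, -20, -71]), (220, [22, -9, -71]), (245, [22, -2, -70]), (262, [23, 2, -72]), (290, [22, 10, -71]), (330, [23, 21, -71]), (360, [23, 29, -71])]
318 [(90, [22, -43, -74]), (150, [23, -27, -74]), (180, [22, -19, -74]), (220, [23, -9, -74]), (245, [23, -2, -74]), (262, [22, 2, -74]), (290, [23, 10, -75]), (330, [23, 20, -75]), (360, [22, 28, -74])]
335 [(90, [27, -36, -85]), (150, [27, -23, -85]), (180, [26, -16, -84]), (220, [26, -7, -84]), (245, [26, -2, -83]), (262, [26, 2, -84]), (290, [26, 8, -84]), (330, [26, 18, -84]), (360, [28, 23, -86])]
```

Call:
{"fn": "send_rows", "kwargs": {
  "plan": [0,0,0.1,0,0,0,0,0,0.2,0,0,0,-0.05,0,0.2,0,0,0,-0.1,0,0.2,0,0,0,-0.15,0,0.2,0,0,0,-0.2,0,0.2,0,0,0,-0.25,0,0.2,0,0,0,-0.3,0,0.2,0,0,0,-0.33,0,0.2,0,0,0,-0.36,0,0.2,0,0,0,-0.38,0,0.2,0,0,0,-0.4,0,0.2,0,0,0]
}}

```text
t: 3.58
tcp_pos: [506.9, 130.5, 110.6]
orientation: [-3.142, -0.0, 2.932]
ft_force: [-1.5, -0.7, 1.1]
finger_gap: 0.5
grip_force: 0.5
```

Call:
{"fn": "send_rows", "kwargs": {
  "plan": [-0.02,0,0,0,0,0,-0.04,0,0,0,0,0,-0.06,0,0,0,0,0,-0.08,0,0,0,0,0]
}}

```text
t: 3.92
tcp_pos: [514.9, 128.7, 110.6]
orientation: [-3.142, -0.0, 2.932]
ft_force: [-0.5, -1.3, 0.4]
finger_gap: 0.5
grip_force: 0.2
```

Call:
{"fn": "send_rows", "kwargs": {
  "plan": [-0.02,0,0,0,0,0,-0.03,0,0,0,0,0,-0.04,0,0,0,0,0]
}}

```text
t: 4.17
tcp_pos: [518.7, 127.9, 110.7]
orientation: [-3.142, -0.0, 2.932]
ft_force: [-0.6, 0.5, -0.3]
finger_gap: 0.4
grip_force: 0.5
```

Call:
{"fn": "send_rows", "kwargs": {
  "plan": [-0.01,0,0,0,0,0,-0.02,0,0,0,0,0,-0.03,0,0,0,0,0]
}}

```text
t: 4.42
tcp_pos: [521.0, 127.5, 110.6]
orientation: [-3.141, -0.001, 2.932]
ft_force: [-4.3, 1.4, 2.5]
finger_gap: 0.4
grip_force: 2.2
```

Run:
```python
from workcell import robot, optics
from h import *
s=robot.get_state(); p=s["tcp_pos"]; a=-12.2*np.pi/180; c,q=np.cos(a),np.sin(a)
print(s["t"],p,s["ft_force"],"ex,ey",p[0]*c+p[1]*q,-p[0]*q+p[1]*c)
A=[]
for n,r in(("top",(135,240,180,300)),("side",(180,265,200,310))):
    d=optics.snapshot(n); np.savez(f"{n}1.npz",**d); A.append(cv2.resize(d["color"][r[0]:r[1],r[2]:r[3],::-1],(400,390),interpolation=2))
cv2.imwrite("pics/z1.png",np.hstack(A))
```

```text
4.4167 [521.02344177 127.47331423 110.63219027] [-4.30336881  1.40138425  2.5122267 ] ex,ey 482.31832110032803 234.69961621097056
```

View pics/z1.png

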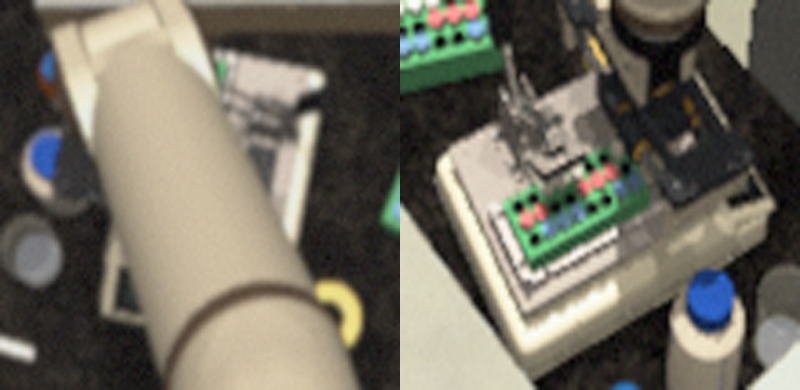

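The side view shows the block near the back stop, with the force just starting to rise. I'll push 2 mm further to confirm contact.

Call:
{"fn": "send_rows", "kwargs": {
  "plan": [-0.01,0,0,0,0,0,-0.02,0,0,0,0,0,-0.02,0,0,0,0,0,-0.02,0,0,0,0,0]
}}

```text
t: 4.85
tcp_pos: [521.1, 127.4, 110.4]
orientation: [-3.14, -0.004, 2.933]
ft_force: [-8.5, 1.6, 5.2]
finger_gap: 0.9
grip_force: 4.0
```

Force 8.5 N with no further travel, so the block is home. I'll back off, rise and go above the clamp.

Call:
{"fn": "send_rows", "kwargs": {
  "plan": [0.08,0,0,0,0,0,0.16,0,0,0,0,0,0.2,0,-0.3,0,0,0,0.2,0,-0.6,0,0,0,0.2,0,-0.9,0,0,0,0.2,0,-1,0,0,0]
}}

```text
t: 5.35
tcp_pos: [506.3, 131.9, 215.1]
orientation: [3.138, 0.007, 2.932]
ft_force: [0.5, -0.1, 0.5]
finger_gap: 0.5
grip_force: 0.0
```

Call:
{"fn": "send_rows", "kwargs": {
  "plan": [0,0,-0.35,0,0,0,0,0,-0.7,0,0,0,-0.3,-0.3,-1,0,0,0,-0.5,-0.5,-1,0,0,0,-0.8,-0.7,-1,0,0,0,-1,-0.83,-1,0,0,0,-1,-0.83,-1,0,0,0,-1,-0.83,-1,0,0,0]
}}

```text
t: 6.02
tcp_pos: [584.8, 27.5, 309.9]
orientation: [-3.141, -0.0, 2.928]
ft_force: [0.1, 0.5, 0.4]
finger_gap: 0.4
grip_force: 0.0
```

Run:
```python
from workcell import robot, optics
from h import *
s=robot.get_state(); p=s["tcp_pos"]; a=-12.2*np.pi/180; c,q=np.cos(a),np.sin(a)
print(s["t"],p,s["orientation"],s["ft_force"],"ex,ey",p[0]*c+p[1]*q,-p[0]*q+p[1]*c)
d=optics.snapshot("wrist"); d["tcp"]=s["tcp_pos"];d["rpy"]=s["orientation"]; np.savez("w3.npz",**d)
cv2.imwrite("pics/w3.png",cv2.resize(d["color"][:,:,::-1],(800,600),interpolation=2))
```

```text
6.0167 [584.75320364  27.52716331 309.87614728] [-3.14111519e+00 -3.97525362e-04  2.92848737e+00] [0.06171115 0.47211229 0.36926549] ex,ey 565.7299032931619 150.47833868358052
```

View pics/w3.png

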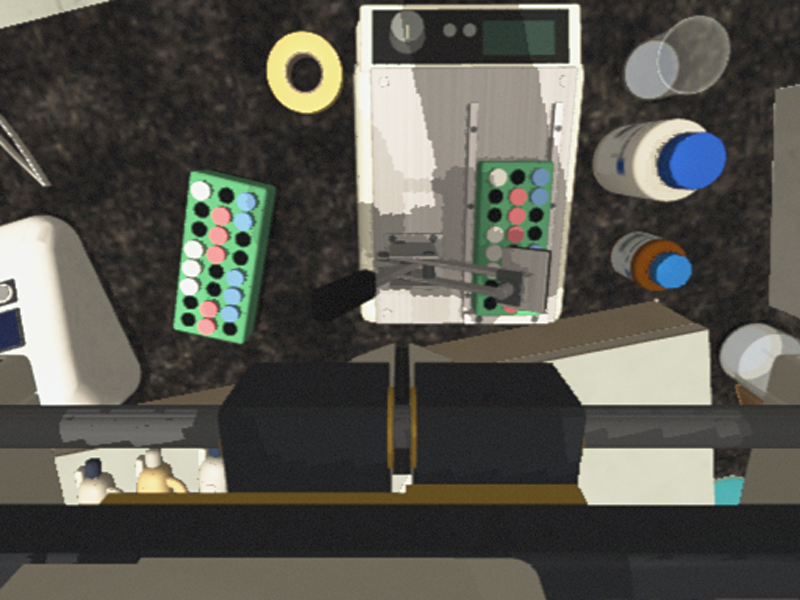

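This view shows the block home at the back end of the rails (rows 162–316), the clamp's arm and pad at (520,280), and the black grip from (372,282) to (320,303). I'll locate the grip in 3D.

Run:
```python
from h import *
d=wcam(load("w3.npz"));P=cloud(d);k=.64
a=-12.2*np.pi/180;c,s=np.cos(a),np.sin(a)
M=np.stack([P[...,0]*c+P[...,1]*s-525,-P[...,0]*s+P[...,1]*c-203,P[...,2]],-1)
g=d["color"].max(2)
m=(g<45)&(M[...,2]>130)&(M[...,2]<230); m[:165]=0;m[205:]=0;m[:,:190]=0;m[:,250:]=0
q=M[m];print(len(q))
for lo in range(200,242,6):
    mm=m.copy();mm[:,:lo]=0;mm[:,lo+6:]=0
    if mm.sum():print(lo,np.median(M[mm],0).round(1),M[mm][:,0].min().round(),M[mm][:,0].max().round())
for nm,u,v,h in(("blk front R",478,162,106),("blk front L",553,162,106),("blk back R",473,316,106)):
    w=ray(d,u*k,v*k,h);print(nm,(w[0]*c+w[1]*s-525).round(1),(-w[0]*s+w[1]*c-203).round(1))
for u,v in((400,265),(400,290),(440,270),(450,288),(510,290),(525,265),(400,245)): print(u,v,M[int(v*k),int(u*k)].round())
```

```text
878
200 [ 38.6 -96.5 212.4] 31.0 48.0
206 [ 37.7 -91.8 212.6] 31.0 48.0
212 [ 37.4 -87.7 206.9] 31.0 49.0
218 [ 37.5 -83.6 198.5] 31.0 49.0
224 [ 37.4 -79.3 189.7] 31.0 49.0
230 [ 37.9 -74.7 180.7] 31.0 48.0
236 [ 39.1 -70.6 173.6] 32.0 47.0
blk front R -31.4 2.0
blk front L -31.5 54.7
blk back R 83.2 3.4
400 265 [ 38. -53. 123.]
400 290 [ 69. -53.  81.]
440 270 [ 51. -22.  82.]
450 288 [ 48. -20. 150.]
510 290 [ 39.  11. 185.]
525 265 [ 30.  26. 160.]
400 245 [ 29. -53.  94.]
```

The grip is centred at x≈38–40, with its left face at y −88 at z 207 and −79 at z 190, which matches the given geometry. I'll come down on its left side.

Call:
{"fn": "send_rows", "kwargs": {
  "plan": [0,0,0.3,0,0,0,0,0,0.6,0,0,0,0,0,0.85,0,0,0,0,0,0.94,0,0,0,0,0,0.94,0,0,0,0,0,0.94,0,0,0]
}}

```text
t: 6.57
tcp_pos: [584.3, 30.2, 217.2]
orientation: [3.141, -0.0, 2.933]
ft_force: [0.3, 0.6, 0.0]
finger_gap: 0.4
grip_force: 0.0
```

Call:
{"fn": "send_rows", "kwargs": {
  "plan": [0,-0.06,0,0,0,0,0,-0.12,-0.02,0,0,0,0,-0.17,-0.01,0,0,0,0,-0.22,0,0,0,0,0,-0.27,0.01,0,0,0,0,-0.31,0.03,0,0,0,0,-0.36,0.06,0,0,0,0,-0.4,0.09,0,0,0,0,-0.45,0.12,0,0,0,0,-0.49,0.16,0,0,0]
}}

```text
t: 7.4
tcp_pos: [574.2, -19.5, 200.4]
orientation: [-3.141, 0.0, 2.932]
ft_force: [-0.3, 0.8, 1.7]
finger_gap: 0.3
grip_force: 0.9
```

Call:
{"fn": "send_rows", "kwargs": {
  "plan": [0,-0.04,0.04,0,0,0,0,-0.07,0.08,0,0,0,0,-0.1,0.12,0,0,0,0,-0.13,0.16,0,0,0,0,-0.15,0.2,0,0,0,0,-0.16,0.24,0,0,0,0,-0.18,0.28,0,0,0,0,-0.19,0.32,0,0,0,0,-0.2,0.36,0,0,0,0,-0.21,0.4,0,0,0]
}}

```text
t: 8.23
tcp_pos: [569.6, -39.2, 159.9]
orientation: [3.141, -0.001, 2.932]
ft_force: [-0.4, 0.0, -0.5]
finger_gap: 0.4
grip_force: 0.0
```

Call:
{"fn": "send_rows", "kwargs": {
  "plan": [0,0,0.02,0,0,0,0,0,0.04,0,0,0,0,0,0.05,0,0,0]
}}

```text
t: 8.48
tcp_pos: [569.7, -39.1, 155.2]
orientation: [3.142, -0.001, 2.932]
ft_force: [0.2, 0.2, 0.2]
finger_gap: 0.3
grip_force: 0.0
```

No force on the hand, so the handle has probably snapped over. I'll retreat upward and check with the wrist camera.

Call:
{"fn": "send_rows", "kwargs": {
  "plan": [0,0.03,-0.3,0,0,0,0,0.1,-0.6,0,0,0,0,0.2,-0.9,0,0,0,0,0.3,-1,0,0,0]
}}

```text
t: 8.82
tcp_pos: [578.6, -9.8, 260.5]
orientation: [3.14, 0.007, 2.931]
ft_force: [1.8, -1.1, 0.4]
finger_gap: 0.3
grip_force: 0.0
```

Call:
{"fn": "send_rows", "kwargs": {
  "plan": [0,0.1,-0.3,0,0,0,0,0.2,-0.55,0,0,0,0,0.2,-0.55,0,0,0,0,0.2,-0.55,0,0,0]
}}

```text
t: 9.15
tcp_pos: [581.4, 10.8, 312.2]
orientation: [3.14, 0.003, 2.934]
ft_force: [-0.2, -0.7, -0.7]
finger_gap: 0.4
grip_force: 0.0
```

Run:
```python
from workcell import robot, optics
from h import *
st=robot.get_state(); print(st["t"],st["tcp_pos"],st["ft_force"])
d=optics.snapshot("wrist"); d["tcp"]=st["tcp_pos"];d["rpy"]=st["orientation"]; np.savez("w4.npz",**d)
cv2.imwrite("pics/w4.png",d["color"][:,:,::-1])
d=wcam(d);P=cloud(d)
a=-12.2*np.pi/180;c,s=np.cos(a),np.sin(a)
M=np.stack([P[...,0]*c+P[...,1]*s-525,-P[...,0]*s+P[...,1]*c-203,P[...,2]],-1)
m=(d["color"].max(2)<50)&(M[...,2]>105)&(M[...,2]<230)&(abs(M[...,0]-40)<20)&(M[...,1]<-60)&(M[...,1]>-190)
q=M[m];print(len(q))
for y in range(-170,-60,15):
    w=q[abs(q[:,1]-y)<7]
    if len(w):print(y,np.median(w,0).round(1))
g=cv2.inRange(cv2.cvtColor(d["color"],cv2.COLOR_RGB2HSV),(45,80,40),(90,255,255))>0
z=d["depth"];g&=(abs(M[...,2]-105)<6)&(abs(M[...,1]-30)<40)&(abs(M[...,0]-25)<90)
print("block x",np.percentile(M[g][:,0],[1,99]).round(1),np.median(M[g][:,2]))
```

```text
9.15 [581.36482012  10.83691365 312.22763415] [-0.16566542 -0.70361592 -0.67354465]
590
-155 [  42.9 -153.   131.8]
-140 [  44.3 -139.8  132. ]
-125 [  40.9 -122.9  132.9]
-110 [  38.7 -110.9  133.1]
block x [-31.7  81.7] 106.22956099200476
```

View pics/w4.png

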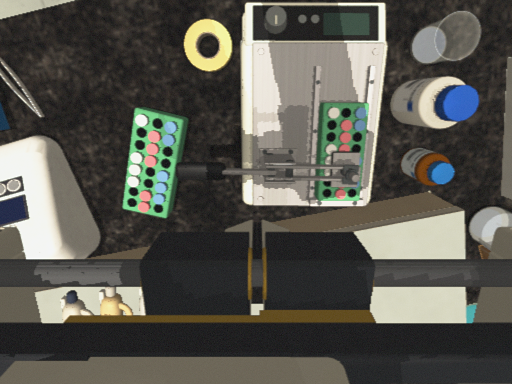

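The handle lies flat, with its top at z 132 at y −153, which matches the locked position. The pad is down on the tubes, the block is still home, and the hand is clear at z 312. Handing in.

```bash
python3 -c "
from workcell import robot
print(robot.hand_in())"
```

```text
the job is handed in; nothing more can be done
None
```

I pushed the tube block home against the stop and pushed the clamp handle over until it snapped; the last measurements match the locked position. I then took the hand clear and handed the job in at about 9 s. The hand-in returned no verdict, and the pad's force on the tubes was not measured directly.

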